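Find the heavy side of the instrument drum and hold it at the bottom

ROBOT

A 6-joint arm with a two-finger parallel gripper is mounted at the origin on the work surface. World frame = base frame: x ahead of the robot, y to its left, z up, the work surface at z = 0. Lengths are in m, angles in rad, forces in N, time in s.
With the tool pointing down it reaches from about 0.35 to 0.85 m from the base axis. Payload 8.1 kg.
Tool frame: the origin (TCP) lies on the mounting face of the last link; the fingertips stand 186 mm ahead of it and the grasp point (between the pads) lies 167 mm ahead of it; z points along the fingers, y is the line along which they close (so a half turn about z gives the same grasp; the last joint's range is limited). The gripper opens to 93 mm and grips with 3 to 60 N. Pads are 15 mm wide; open, the fingers measure 128 mm over their backs; the gripper's body (75 mm by 188 mm) begins 65 mm behind the grasp point.
Start: joints at [-1.384, 0.13, 1.488, -0, 1.523, -0.085], TCP at [0.161, -0.578, 0.405] pointing down, gripper open.
Joint ranges: [-2.96, 2.96], [-0.89, 2.26], [0.02, 2.5], [-1.34, 4.48], [0, 2.73], [-2.66, 2.66]. Speed limits (rad/s): [2.39, 2.39, 2.79, 3.14, 3.14, 3.14].

INTERFACE

Orientations are given as a rotation vector (axis times angle).
In Python, from plant import * gives the robot as it stands. The module is installed in compiled form; this text tells all that it offers.
- The arm moves only by the tool arm_command, never from a script. Its argument "increments" is a list of rows, each a list of 6 numbers: the shift along the tool's x, y, z in units of 0.2 m (1.0 is 0.2 m), then the turn, a rotation vector about the tool's x, y, z in units of pi rad (1.0 is pi rad). A call has exactly 5 rows; each row is the pose to reach, as a shift and turn from the pose commanded when the call began, along the tool's axes at that moment, turning the shorter way round; what a row does not reach only later rows make up. A row lasts 1/8 s, in which the tool goes at most 62.5 mm and 10.7 degrees, less where a joint would pass 70% of its speed; a pose out of reach is approached as far as the arm can. A call with a number of a shift or a turn outside -1 to 1 is refused whole. A call with a gripper value outside its range is refused whole. "fingers" is the closure, from -1 (fully open) to 1 (shut), set as the call begins (left out, the last holds). The fingers move at their own pace and stop on an object; "force" is the grip in N (left out, the last holds). Time passes only in rows, so rows that repeat a pose let the fingers close, or fill a call up. It gives the time, the measured TCP pose, the force, the opening and the grip force at its end, in the units of the state.
- read_state(): the state, without advancing time (a new reading comes with each control period).
- read_camera(name): name is "scene" or "top" or "wrist"; returns a dict with "image" (420x560x3 uint8, red, green, blue), "fx", "fy", "cx", "cy" (pixels), "k1" (the pictures are not rectified: a ray, as slopes to the right and down, at radius r is drawn at 1 + k1 r^2 times it, then the intrinsics apply), "T" (4x4, takes a point from camera to world coordinates). Camera axes: x right, y down, z forward; pixel columns grow to the right and rows downward; lengths in m; the calibration is good to about 2 mm. A picture is of the moment at which its call begins. There is no depth.
- close_job(): hands the job in; it is judged then, once.
The state is a dict: "t": time; "q": joint angles; "dq": joint speeds; "joint_torque": joint torques, N m; "tool_pos": TCP position; "orientation": TCP orientation; "force": force on the tool from outside, world axes, zero at the start; "wrist_torque": the same for the moment, N m; "opening": finger opening in m; "gripper_force": force on a finger pad.
Only numpy, scipy, OpenCV 4.12 (cv2) and the standard library are available. Lean on these libraries where they do the work, as an engineer would, in place of code of your own. Each camera call takes 0.05 s, during which the arm holds its last target. There are 200 camera calls.

TASK

The silver instrument drum on the balancing stand has something heavy off-centre inside, and nothing outside shows where. Turn the clamp knob beside it a quarter turn counter-clockwise to swing its locking finger out from the drum, then crank the drum by its grip through at least one full turn, either way, to feel which side is heavy, and turn it until that side is straight down. Finish still holding the crank grip in the gripper with the drum at rest, heavy side down, the locking finger left swung out and the other things on the table left where they are.

Things in the scene. Friction and masses are not known exactly. Their poses are not given: they have to be found in the camera images.
- clamp (a joint): Clamp knob's angle (rad) about its vertical axis: about 0 locked (its finger points at the drum, between two ears on the rim), growing counter-clockwise from above; 1.57 is fully open, stop at 1.65. Stays where left (friction 0.12 N m).
- clamp_grip (a point): Centre of the knob's black upright wing, on its vertical axis, 190 mm above the table, 145 mm to the left (+y of point axis) of the spindle. Wing 12 mm thick (this point's x), 46 mm long (its y), top 16 mm above, foot 30 mm below this point: pinch it across the 12 mm from above. A 70 mm steel locking finger, 10 mm thick, points along this point's -y, 40 mm below it.
- axis (a point): Centre of the circle on which the crank grip runs, on the level spindle, 150 mm above the table; fixed to the stand. x: along the spindle from the crank to the drum (roughly away from the robot), y left, z up. Drum 140 mm across, 70 mm long, ears out to 91 mm; its near face is 70 mm from this point along x, the 126 mm long balanced crank arm 51 mm.
- crank_grip (a point): Middle of the crank's black round grip: a light plastic sleeve (20 g) 18 mm thick, parallel to the spindle and 50 mm from it, from 44 mm on the drum's side to 34 mm on the free side of this point. It spins freely on its pin, so a gripper holding it can go round without changing orientation. z points from spindle to grip. The crank starts at almost any angle.
- rotor (a joint): Drum's turn (rad) from the locked position, about 0 at the start (0.05 play), no stops; positive moves the grip from the top to the -y side. The stiff bearing (0.30 N m drag) keeps it where left. The hidden weight adds up to 0.19 to 0.27 N m: up to 12 N at the grip to lift the heavy side, almost none to lower it. Heavy side at any angle to the crank, never near the bottom at first.

How it is judged:
On the way, in this order (a step that is already met when the one before it is completed fails the run):
1. the clamp knob is turned so that the locking finger is swung out (value of joint clamp above 1.1 rad), for 0.2 s.
2. the drum has been cranked through a full turn, either way ((value of joint rotor above 6 rad or value of joint rotor below -6 rad)).
At the end, for the whole second after the job is handed in: The heavy side is within 20 degrees (0.35 rad) of straight down, the drum is at rest, the gripper holds the crank's grip (at least 2 N), and the clamp knob is still open (over 1.1 rad) (angle between slug's own z axis and vertical below 0.35 rad and value of joint clamp above 1.1 rad and contact force between the fingers and sleeve above 2 N and velocity of joint rotor between -0.1 and 0.1 rad/s); the arm keeps its last pose, push and grip.
It fails at once if a bystander on the table is shifted by more than 30 mm (distance of any of phone, dust_cap, driver, bit_case, lid_blue, counterweight, eyepiece from where it was at the start of the episode above 0.03 m).
It also fails if it takes over 72 s, if anything falls off the work surface, if the arm or the gripper's body presses on something with over 40 N, if the wrist force passes 120 N, or if a joint passes its speed limit or range.

## Working session

There is one attempt and no reset: what is moved stays moved. The work goes in short steps, Python scripts to look and compute and a tool call to move; the robot and the scene stay as the last step left them, time stands still between calls to the robot, and variables do not carry over. Pictures are saved under pics/ and viewed, at most 10 in all, crops included, and the job is handed in when it is done.

Besides the shell and the picture viewer there is one more tool, called after "Emit:" as name(argument=value, ...), one argument or row to a line, values as JSON. arm_command: Moves the arm, as the interface text tells. Shifts and turns lie within -1 to 1; 1 stands for 0.2 m of shift or pi rad of turn. Its arguments: {"type":"object","properties":{"increments":{"type":"array","items":{"type":"array","items":{"type":"number","minimum":-1,"maximum":1}}},"fingers":{"type":"number"},"force":{"type":"number"}},"required":["increments"]}

```bash
mkdir -p pics
cat > h.py <<'E'
from plant import *
import numpy as np, cv2
from scipy.spatial.transform import Rotation as R
def ray(c,u,v):
    x=(u-c["cx"])/c["fx"]; y=(v-c["cy"])/c["fy"]
    p=cv2.undistortPoints(np.array([[[u,v]]],float),np.array([[c["fx"],0,c["cx"]],[0,c["fy"],c["cy"]],[0,0,1]]),np.array([c["k1"],0,0,0,0.]))[0,0]
    T=np.array(c["T"]); d=T[:3,:3]@np.array([p[0],p[1],1]); return T[:3,3],d/np.linalg.norm(d)
def plane(c,u,v,z):
    o,d=ray(c,u,v); return o+d*(z-o[2])/d[2]
def cross(r1,r2):
    (o1,d1),(o2,d2)=r1,r2
    s=np.linalg.lstsq(np.array([d1,-d2]).T,o2-o1,rcond=None)[0]
    a=o1+s[0]*d1;b=o2+s[1]*d2
    return (a+b)/2,np.linalg.norm(a-b)
def proj(c,P):
    T=np.array(c["T"]); q=T[:3,:3].T@(np.array(P)-T[:3,3]); x,y=q[0]/q[2],q[1]/q[2]; s=1+c["k1"]*(x*x+y*y)
    return c["fx"]*x*s+c["cx"],c["fy"]*y*s+c["cy"]
E
python3 - <<'E'
from h import *
import pickle
cs={n:read_camera(n) for n in("scene","top")}
pickle.dump(cs,open("c0.pkl","wb"))
for n,c in cs.items():
    cv2.imwrite(f"pics/{n}0.png",c["image"][:,:,::-1]); print(n,np.round(c["T"],3),c["fx"],c["k1"])
print(read_state())
E
```

```text
scene [[ 0.083  0.604 -0.793  1.06 ]
 [ 0.996 -0.066  0.054  0.014]
 [-0.019 -0.794 -0.607  0.619]
 [ 0.     0.     0.     1.   ]] 449.507761228901 -0.02954618331026406
top [[ 0.001 -0.989  0.149  0.477]
 [-0.999  0.007  0.049  0.034]
 [-0.05  -0.149 -0.988  0.907]
 [ 0.     0.     0.     1.   ]] 497.6680135027935 -0.11936246004216595
{'t': 0.1, 'q': array([-1.38441828e+00,  1.31105894e-01,  1.48917268e+00,  4.14803486e-07,
        1.52303118e+00, -8.54313126e-02]), 'dq': array([-0.00016387, -0.00083563, -0.0036573 , -0.00059193, -0.00117518,
       -0.00177944]), 'joint_torque': array([ 8.72449273e-04, -5.61339891e+01, -4.93097413e+01,  7.69885490e-02,
        2.90665106e-02, -5.68191331e-05]), 'tool_pos': array([ 0.16104917, -0.57776311,  0.40377873]), 'orientation': array([-3.11092542e+00, -4.25411648e-01,  1.35356414e-04]), 'force': array([-0.17767859,  0.33402409,  1.22996217]), 'wrist_torque': array([-0.00768851, -0.0449022 , -0.07136102]), 'gripper_force': 0.0, 'opening': 0.09292036280267779}
```

View pics/scene0.png

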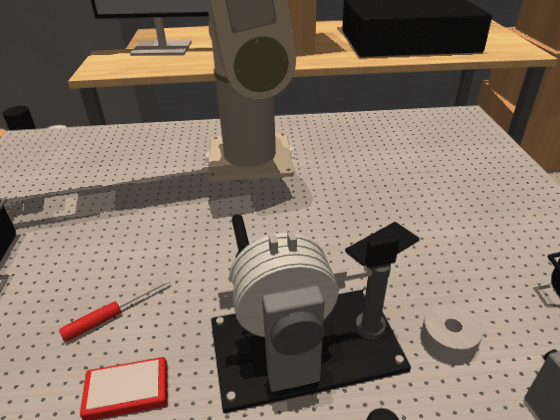

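View pics/top0.png

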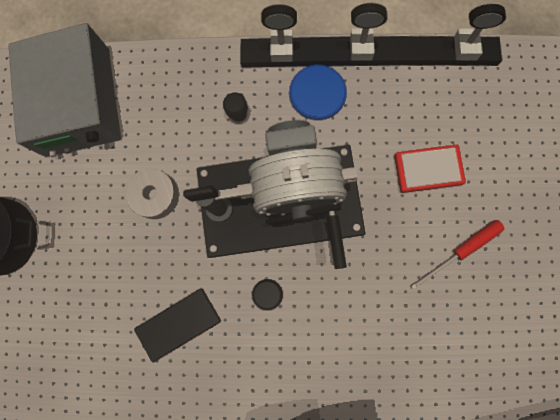

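Scene: grip from about (237,217) to (243,250), wing near (381,250). Top: grip from about (333,213) to (340,266), wing near (200,193), plate bolts at (204,172), (212,248), (344,152) and (357,227).

```bash
python3 - <<'E'
from h import *
import pickle
cs=pickle.load(open("c0.pkl","rb")); t,s=cs["top"],cs["scene"]
B=[plane(t,*p,0.012) for p in[(204,172),(212,248),(344,152),(357,227)]]
print(np.round(B,3))
xd=(B[0]-B[1]+B[2]-B[3])[:2]; yd=(B[0]-B[2]+B[1]-B[3])[:2]
print("yaw from x",np.arctan2(xd[1],xd[0]),"from y",np.arctan2(-yd[0],yd[1]))
print("grip free",cross(ray(t,340,266),ray(s,237,217)))
print("wing",plane(t,202,193,.2), cross(ray(t,202,193),ray(s,381,245)))
print("phone etc",[np.round(plane(t,*p,.02),3) for p in[(178,325),(267,294),(150,193)]])
E
python3 - <<'E'
import cv2
im=cv2.imread('pics/top0.png')[110:290,170:390]
im=cv2.resize(im,None,fx=3.2,fy=3.2,interpolation=cv2.INTER_CUBIC)
cv2.imwrite('pics/crop0.png',im)
E
```

```text
[[ 0.671  0.216  0.012]
 [ 0.53   0.198  0.012]
 [ 0.706 -0.043  0.012]
 [ 0.567 -0.064  0.012]]
yaw from x 0.1368522169645127 from y 0.13754542580830936
grip free (array([ 0.49346493, -0.02124136,  0.17902172]), np.float64(0.0022803942208064107))
wing [0.59869376 0.17977619 0.2       ] (array([0.59961152, 0.18092944, 0.19473297]), np.float64(0.00012906967532329202))
phone etc [array([0.392, 0.256, 0.02 ]), array([0.448, 0.097, 0.02 ]), array([0.631, 0.315, 0.02 ])]
```

View pics/crop0.png

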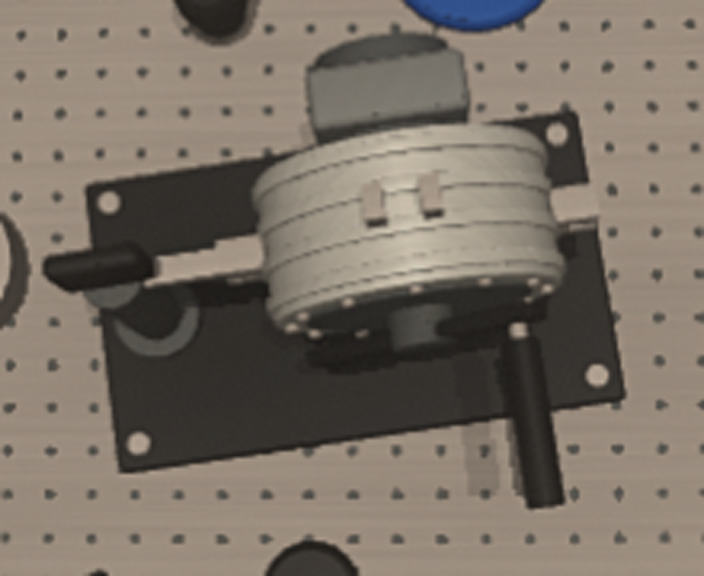

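Emit:
arm_command(
  increments=[
    [0.2, -0.2, -0.1, 0, 0, 0],
    [0.4, -0.4, -0.2, 0, 0, 0],
    [0.6, -0.6, -0.3, 0, 0, 0],
    [0.8, -0.8, -0.38, 0, 0, 0],
    [1, -0.98, -0.38, 0, 0, 0],
  ],
  fingers=-1,
  force=50,
)

```text
t: 0.72
tool_pos: [0.3017, -0.3339, 0.4822]
orientation: [3.11, 0.425, 0.002]
force: [0.4, 0.6, 0.3]
opening: 0.0931
gripper_force: 0.0
```

Emit:
arm_command(
  increments=[
    [0.2, -0.2, 0, 0, 0, 0],
    [0.4, -0.4, 0, 0, 0, 0],
    [0.6, -0.6, 0, 0, 0, 0],
    [0.8, -0.8, 0, 0, 0, 0],
    [1, -0.98, 0, 0, 0, 0],
  ],
)

```text
t: 1.35
tool_pos: [0.4416, -0.091, 0.4806]
orientation: [3.113, 0.426, 0.0]
force: [1.2, -1.0, -0.4]
opening: 0.0928
gripper_force: 0.0
```

Emit:
arm_command(
  increments=[
    [0.2, -0.2, 0, 0, 0, -0.05],
    [0.4, -0.4, 0, 0, 0, -0.1],
    [0.6, -0.6, 0, 0, 0, -0.15],
    [0.8, -0.8, 0, 0, 0, -0.2],
    [1, -0.98, 0, 0, 0, -0.25],
  ],
)

```text
t: 1.98
tool_pos: [0.5818, 0.1515, 0.4802]
orientation: [-2.708, -1.592, 0.001]
force: [1.0, -1.0, 0.0]
opening: 0.0927
gripper_force: 0.0
```

Emit:
arm_command(
  increments=[
    [0.1, 0, 0, 0, 0, -0.05],
    [0.17, 0.01, 0, 0, 0, -0.1],
    [0.17, 0.01, 0, 0, 0, -0.15],
    [0.17, 0.01, 0, 0, 0, -0.207],
    [0.17, 0.01, 0, 0, 0, -0.207],
  ],
)

```text
t: 2.6
tool_pos: [0.5996, 0.1782, 0.4801]
orientation: [-2.065, -2.366, 0.001]
force: [0.2, 0.1, -1.1]
opening: 0.0933
gripper_force: 0.0
```

Run:
```python
from h import *
c=read_camera("wrist"); cv2.imwrite("pics/w1.png",c["image"][:,:,::-1]); s=read_state()
import pickle; pickle.dump(c,open("w1.pkl","wb"))
print(s["tool_pos"],s["orientation"],s["q"],np.round(c["T"],3))
for P in [(.6,.18,.206),(.5188,.0225,.15)]: print(proj(c,P))
```

```text
[0.59964049 0.17813954 0.48025196] [-2.06891213e+00 -2.36346311e+00  9.79964691e-04] [2.06820798e-01 1.82149070e-01 1.29482676e+00 3.82347069e-05
 1.66542625e+00 7.41106616e-02] [[ 0.991  0.13   0.038  0.588]
 [ 0.136 -0.949 -0.286  0.259]
 [-0.001  0.289 -0.957  0.46 ]
 [ 0.     0.     0.     1.   ]]
(np.float64(279.47658223715615), np.float64(209.80951613764717))
(np.float64(189.7803427222721), np.float64(316.4758559820946))
```

View pics/w1.png

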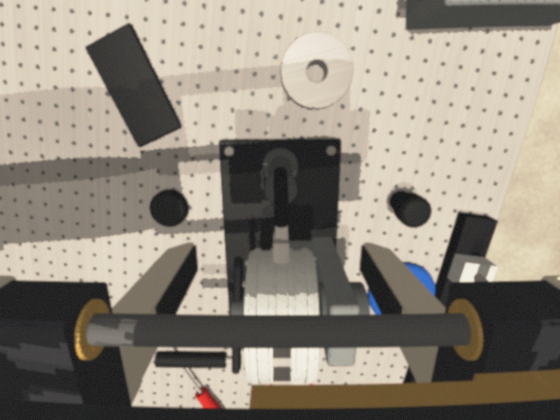

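Wrist view: the wing runs from (281,167) to (281,227), the locking finger below it at (281,235), and the drum is centred near column 281.

Run:
```python
from h import *
import pickle; c=pickle.load(open("w1.pkl","rb")); print(c["fx"],c["k1"])
ya=np.array([-.1366,.9906]);
for d in(-.023,.023):
  for z in(.206,.16):
    p=np.array([.6,.18])+d*ya; print(d,z,np.round(proj(c,[*p,z])))
g=cv2.cvtColor(c["image"],cv2.COLOR_RGB2GRAY)
for r in (180,190,200,210,220): print(r,g[r,266:298])
print(g[150:250:2,281])
```

```text
320.7799216416333 -0.05453264427787302
-0.023 0.206 [279. 236.]
-0.023 0.16 [279. 218.]
0.023 0.206 [279. 183.]
0.023 0.16 [279. 172.]
180 [53 55 58 58 58 60 54 46 32 29 29 27 25 28 29 27 23 33 28 31 32 41 54 59
 60 59 57 56 53 47 38 37]
190 [58 59 59 58 60 58 59 45 39 29 27 31 27 30 28 34 28 33 24 25 32 36 52 59
 59 61 61 56 58 56 56 50]
200 [56 58 58 58 55 58 54 49 36 29 29 31 26 26 27 32 28 29 30 31 35 33 46 56
 59 51 47 42 38 36 40 38]
210 [57 60 60 60 59 59 53 50 36 24 27 23 25 28 27 28 28 32 24 26 26 33 25 29
 28 33 35 33 29 32 31 33]
220 [26 28 29 29 31 29 30 33 33 29 29 23 28 27 28 25 30 27 28 28 29 23 30 31
 28 30 28 30 33 27 28 28]
[ 57  62  57  57  51  52  51  52  45  25  29  23  22  32  33  27  32  32
  34  28  34  25  30  27  25  32  24  31  26  30  28  29  29  30  33  25
  30  26  55 116 133 134 138 135 125 100 102 128 132 134]
```

Run:
```python
from h import *
import pickle; cs=pickle.load(open("c0.pkl","rb")); t=cs["top"];s=cs["scene"]
ya=np.array([-.1366,.9906])
for y in(.18,.186):
 for d in(-.023,.023):
  p=np.array([.6,y])+d*ya; print(y,d,[np.round(proj(k,[*p,z]),1) for k in(t,s) for z in(.206,.16)])
g=cv2.cvtColor(t["image"],cv2.COLOR_RGB2GRAY)
for r in(190,193,196):print(r,g[r,176:226])
g=cv2.cvtColor(s["image"],cv2.COLOR_RGB2GRAY)
for r in(245,250,255):print(r,g[r,355:412])
```

```text
0.18 -0.023 [array([216.7, 189.1]), array([221.8, 194.4]), array([365.7, 241.8]), array([362.7, 265.8])]
0.18 0.023 [array([185.5, 193.7]), array([192.4, 198.7]), array([396.7, 236.6]), array([392.5, 260.5])]
0.186 -0.023 [array([212.6, 189.2]), array([217.9, 194.4]), array([369.9, 241.5]), array([366.8, 265.5])]
0.186 0.023 [array([181.4, 193.7]), array([188.6, 198.7]), array([400.9, 236.3]), array([396.5, 260.2])]
190 [ 61  60  90 147 145 143 140 119  89  55  53  45  39  39  37  37  39  38
  40  39  42  41  44  45  46  47  48  49  50  50  51  53  54  55  54  49
  40  34  32  31  34  46  68 118 145 145 146 144 142 144]
193 [ 61  62  70 100 147 149 140  75  39  45  48  49  50  52  53  52  52  50
  50  50  49  49  46  44  39  41  41  40  39  37  37  33  34  33  33  31
  29  30  31  28  27  30  67  88 128 155 153 153 153 153]
196 [ 62  60  79 133 145 145 141 122  75  37  35  37  35  37  36  36  34  36
  34  33  32  34  33  31  33  33  31  32  31  30  31  31  31  31  29  30
  28  28  27  28  35  46  81 126 155 162 163 162 161 164]
245 [ 29  30  29  29  30  28  29  28  27  28  26  27  16  14  18  21  24  27
  23  24  19  21  16  17  18  16  13  15  11  15  14  14  12  13  13  12
  12   9  13  15  13  13  14  16  29  28  29  27  30  29  26  25  23  21
  25  64 110]
250 [ 28  28  27  29  26  28  28  30  28  29  27  20  13  14  12  15  11  14
  10  10  15  12  14  11  12  11  12  12   9  11  12  12  13  13  11  12
  12  13  15  11  12  14  15  27  25  22  33  50  86 161 175 175 176 176
 176 177 176]
255 [ 29  28  29  28  29  29  29  28  28  29  27  10  13  14  11  14  13  13
  14  11  12  13  14  13  13  15  13  14  12  11  14  14  14  15  13  13
  14  11  14  13  15  64 174 174 172 172 173 172 169 148 135 152 172 172
 172 173 171]
```

Emit:
arm_command(
  increments=[
    [0.03, 0.01, 0.2, 0, 0, 0],
    [0.03, 0.01, 0.4, 0, 0, 0],
    [0.03, 0.01, 0.55, 0, 0, 0],
    [0.03, 0.01, 0.61, 0, 0, 0],
    [0.03, 0.01, 0.61, 0, 0, 0],
  ],
)

```text
t: 3.28
tool_pos: [0.6007, 0.1843, 0.3583]
orientation: [-2.066, -2.365, 0.002]
force: [-0.3, 0.0, 0.1]
opening: 0.0929
gripper_force: 0.0
```

Emit:
arm_command(
  increments=[
    [0, 0, 0, 0, 0, 0],
    [0, 0, 0, 0, 0, 0],
    [0, 0, 0, 0, 0, 0],
    [0, 0, 0, 0, 0, 0],
    [0, 0, 0, 0, 0, 0],
  ],
  fingers=1,
  force=20,
)

```text
t: 3.9
tool_pos: [0.6008, 0.1844, 0.3588]
orientation: [2.065, 2.368, 0.0]
force: [-0.3, 0.6, 0.2]
opening: 0.0476
gripper_force: 0.0
```

Emit:
arm_command(
  increments=[
    [0, 0, 0, 0, 0, 0],
    [0, 0, 0, 0, 0, 0],
    [0, 0, 0, 0, 0, 0],
    [0, 0, 0, 0, 0, 0],
    [0, 0, 0, 0, 0, 0],
  ],
)

```text
t: 4.53
tool_pos: [0.6007, 0.1843, 0.3587]
orientation: [-2.064, -2.368, 0.001]
force: [-1.6, -0.9, 1.9]
opening: 0.0122
gripper_force: 20.0
```

Emit:
arm_command(
  increments=[
    [0, 0, 0, 0, 0, -0.05],
    [0, 0, 0, 0, 0, -0.1],
    [0, 0, 0, 0, 0, -0.15],
    [0, 0, 0, 0, 0, -0.2],
    [0, 0, 0, 0, 0, -0.25],
  ],
)

```text
t: 5.15
tool_pos: [0.6009, 0.1845, 0.3587]
orientation: [0.994, 2.98, 0.001]
force: [-0.4, 1.2, -0.9]
opening: 0.0118
gripper_force: 20.0
```

Emit:
arm_command(
  increments=[
    [0, 0, 0, 0, 0, -0.05],
    [0, 0, 0, 0, 0, -0.1],
    [0, 0, 0, 0, 0, -0.15],
    [0, 0, 0, 0, 0, -0.2],
    [0, 0, 0, 0, 0, -0.25],
  ],
)

```text
t: 5.78
tool_pos: [0.6009, 0.1848, 0.3587]
orientation: [-0.223, 3.133, 0.002]
force: [-0.4, 3.0, -0.2]
opening: 0.0118
gripper_force: 20.0
```

Emit:
arm_command(
  increments=[
    [0, 0, 0, 0, 0, 0],
    [0, 0, 0, 0, 0, 0],
    [0, 0, 0, 0, 0, 0],
    [0, 0, 0, 0, 0, 0],
    [0, 0, 0, 0, 0, 0],
  ],
  fingers=-0.2,
)

```text
t: 6.4
tool_pos: [0.6008, 0.1843, 0.3587]
orientation: [0.214, -3.134, 0.0]
force: [0.9, 0.7, -0.8]
opening: 0.0546
gripper_force: 0.0
```

Emit:
arm_command(
  increments=[
    [0, 0, -0.3, 0, 0, 0],
    [0, 0, -0.6, 0, 0, 0],
    [0.15, -0.25, -0.6, 0, 0, 0],
    [0.3, -0.5, -0.6, 0, 0, 0],
    [0.45, -0.75, -0.6, 0, 0, 0],
  ],
  fingers=-0.3,
)

```text
t: 7.02
tool_pos: [0.5312, 0.0222, 0.479]
orientation: [-0.215, 3.134, -0.0]
force: [0.9, -1.3, 0.4]
opening: 0.0606
gripper_force: 0.0
```

Emit:
arm_command(
  increments=[
    [0.11, -0.18, 0, 0, 0, 0],
    [0.11, -0.18, 0, 0, 0, 0],
    [0.11, -0.18, 0, 0, 0, 0],
    [0.11, -0.18, 0, 0, 0, 0],
    [0.11, -0.18, 0, 0, 0, 0],
  ],
)

```text
t: 7.65
tool_pos: [0.5155, -0.0143, 0.4786]
orientation: [0.217, -3.134, -0.0]
force: [0.6, 0.7, 0.5]
opening: 0.0606
gripper_force: 0.0
```

Run:
```python
from h import *
import pickle
c={n:read_camera(n) for n in("wrist","scene")}; pickle.dump(c,open("w2.pkl","wb")); s=read_state()
print(s["tool_pos"],s["orientation"],s["q"])
w=c["wrist"]; im=np.vstack([w["image"],c["scene"]["image"][180:360]])[:,:,::-1]
cv2.imwrite("pics/w2.png",im)
xa=np.array([.9906,.1366,0]);ya=np.array([-.1366,.9906,0]);A=np.array([.5198,.0265,.15]);G=A-.0415*ya+[0,0,.029]
for k in w,c["scene"]: print([np.round(proj(k,p)) for p in(A,G-.034*xa,G,G+.044*xa)])
```

```text
[ 0.51544575 -0.01451822  0.47857892] [ 2.16383552e-01 -3.13385351e+00 -1.33901635e-04] [-1.27625857e-01 -1.18039176e-01  1.60437530e+00  2.94820405e-05
  1.65554553e+00 -1.83629510e+00]
[array([317., 204.]), array([275., 176.]), array([275., 213.]), array([275., 257.])]
[array([269., 240.]), array([239., 216.]), array([242., 230.]), array([247., 248.])]
```

View pics/w2.png

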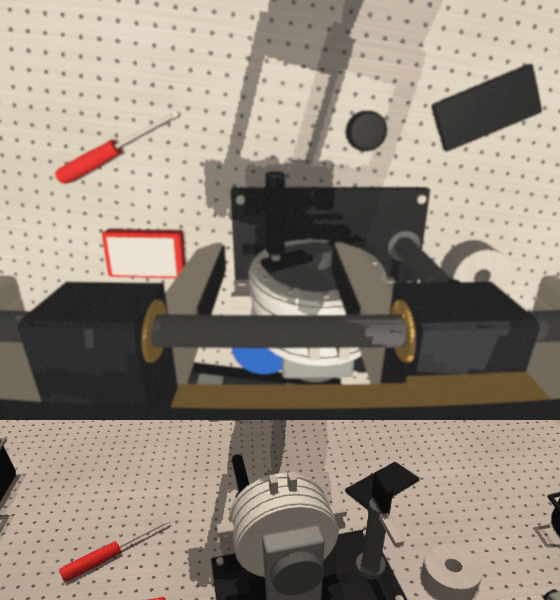

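The wrist view shows the grip from (275,174) to (275,255), as predicted. In the scene strip the locking finger is swung out. Descending and gripping now.

Emit:
arm_command(
  increments=[
    [0, -0.01, 0.2, 0, 0, 0],
    [0, -0.01, 0.4, 0, 0, 0],
    [0, -0.01, 0.55, 0, 0, 0],
    [0, -0.01, 0.66, 0, 0, 0],
    [0, -0.01, 0.66, 0, 0, 0],
  ],
)

```text
t: 8.38
tool_pos: [0.5148, -0.0167, 0.3446]
orientation: [0.215, -3.13, -0.001]
force: [-1.0, -0.8, 0.2]
opening: 0.0605
gripper_force: 0.0
```

Emit:
arm_command(
  increments=[
    [0, 0, 0, 0, 0, 0],
    [0, 0, 0, 0, 0, 0],
    [0, 0, 0, 0, 0, 0],
    [0, 0, 0, 0, 0, 0],
    [0, 0, 0, 0, 0, 0],
  ],
  fingers=1,
  force=50,
)

```text
t: 9.0
tool_pos: [0.5155, -0.0172, 0.3469]
orientation: [-0.215, 3.134, -0.0]
force: [0.6, -0.4, 0.9]
opening: 0.0167
gripper_force: 50.0
```

Emit:
arm_command(
  increments=[
    [0, 0, 0, 0, 0, 0],
    [0, 0, 0, 0, 0, 0],
    [0, 0, 0, 0, 0, 0],
    [0, 0, 0, 0, 0, 0],
    [0, 0, 0, 0, 0, 0],
  ],
)

```text
t: 9.62
tool_pos: [0.5155, -0.0172, 0.3468]
orientation: [-0.215, 3.134, -0.0]
force: [0.1, -1.5, 0.2]
opening: 0.0166
gripper_force: 50.0
```

```bash
cat > plan.py <<'E'
import numpy as np,sys
# circle relative to phi0 (deg): tool y=+ya, tool z=down ; units 0.2 m
def rows(p0,step,r=.05):
    for k in range(1,6):
        a,b=np.radians(p0),np.radians(p0+step*k)
        y=-r*(np.sin(b)-np.sin(a)); z=-r*(np.cos(b)-np.cos(a)); print([0,round(y/.2,3),round(z/.2,3),0,0,0],end=", ")
    print()
p=float(sys.argv[1]);s=float(sys.argv[2]);n=int(sys.argv[3])
for i in range(n): print(p+5*s*i); rows(p+5*s*i,s)
E
python3 plan.py 55 9 9; python3 -c "
from h import *; s=read_state(); print(s)"
```

```text
55.0
[0, np.float64(-0.02), np.float64(0.034), 0, 0, 0], [0, np.float64(-0.034), np.float64(0.07), 0, 0, 0], [0, np.float64(-0.043), np.float64(0.109), 0, 0, 0], [0, np.float64(-0.045), np.float64(0.148), 0, 0, 0], [0, np.float64(-0.041), np.float64(0.187), 0, 0, 0], 
100.0
[0, np.float64(0.01), np.float64(0.038), 0, 0, 0], [0, np.float64(0.025), np.float64(0.074), 0, 0, 0], [0, np.float64(0.047), np.float64(0.107), 0, 0, 0], [0, np.float64(0.073), np.float64(0.136), 0, 0, 0], [0, np.float64(0.103), np.float64(0.161), 0, 0, 0], 
145.0
[0, np.float64(0.034), np.float64(0.02), 0, 0, 0], [0, np.float64(0.07), np.float64(0.034), 0, 0, 0], [0, np.float64(0.109), np.float64(0.043), 0, 0, 0], [0, np.float64(0.148), np.float64(0.045), 0, 0, 0], [0, np.float64(0.187), np.float64(0.041), 0, 0, 0], 
190.0
[0, np.float64(0.038), np.float64(-0.01), 0, 0, 0], [0, np.float64(0.074), np.float64(-0.025), 0, 0, 0], [0, np.float64(0.107), np.float64(-0.047), 0, 0, 0], [0, np.float64(0.136), np.float64(-0.073), 0, 0, 0], [0, np.float64(0.161), np.float64(-0.103), 0, 0, 0], 
235.0
[0, np.float64(0.02), n
[... 1327 characters left out ...]
 0], 
{'t': 9.625, 'q': array([-1.32735251e-01, -6.36329046e-02,  1.79309386e+00, -8.80067196e-05,
        1.41193374e+00, -1.84020206e+00]), 'dq': array([-0.00099239,  0.0007717 ,  0.00015709,  0.00067833, -0.00113024,
        0.00121767]), 'joint_torque': array([ 8.46206881e-01, -4.38095176e+01, -4.69334686e+01,  5.28048445e-01,
        2.16894010e-01, -1.63006556e-02]), 'tool_pos': array([ 0.51554173, -0.0171977 ,  0.34683267]), 'orientation': array([-2.14524187e-01,  3.13408265e+00, -1.95843233e-04]), 'force': array([ 0.11084746, -1.51532126,  0.21029951]), 'wrist_torque': array([-0.24889539, -0.21484664,  0.01460691]), 'gripper_force': 49.99762237071991, 'opening': 0.016554118995938213}
```

Emit:
arm_command(
  increments=[
    [0, -0.02, 0.034, 0, 0, 0],
    [0, -0.034, 0.07, 0, 0, 0],
    [0, -0.043, 0.109, 0, 0, 0],
    [0, -0.045, 0.148, 0, 0, 0],
    [0, -0.041, 0.187, 0, 0, 0],
  ],
)

```text
t: 10.25
tool_pos: [0.5167, -0.0241, 0.309]
orientation: [-0.216, 3.134, 0.005]
force: [-1.6, 12.0, 6.8]
opening: 0.0168
gripper_force: 50.1
```

```bash
python3 -c "
from h import *; s=read_state(); print(s)"
```

```text
{'t': 10.25, 'q': array([-0.14687644, -0.02672584,  1.82862081,  0.00336994,  1.33989313,
       -1.85577215]), 'dq': array([ 0.01746498,  0.05235178,  0.06251876,  0.00600988, -0.11685867,
        0.01268181]), 'joint_torque': array([ -6.11063048, -42.71338463, -44.92601395,  -3.89467433,
        -0.64564141,   0.12662522]), 'tool_pos': array([ 0.51672167, -0.02405289,  0.30899517]), 'orientation': array([-0.21550917,  3.13367483,  0.00509817]), 'force': array([-1.63338762, 11.99473148,  6.82788632]), 'wrist_torque': array([2.11675473e+00, 1.35650231e-03, 1.96224327e-01]), 'gripper_force': 50.05071222782135, 'opening': 0.016832915975280128}
```

Emit:
arm_command(
  increments=[
    [0, 0.015, 0.038, 0, 0, 0],
    [0, 0.032, 0.074, 0, 0, 0],
    [0, 0.054, 0.107, 0, 0, 0],
    [0, 0.08, 0.136, 0, 0, 0],
    [0, 0.11, 0.161, 0, 0, 0],
  ],
)

```text
t: 10.88
tool_pos: [0.514, -0.003, 0.2786]
orientation: [-0.215, 3.133, 0.001]
force: [-7.3, 3.5, 20.2]
opening: 0.0169
gripper_force: 50.0
```

Emit:
arm_command(
  increments=[
    [0, 0.034, 0.02, 0, 0, 0],
    [0, 0.07, 0.034, 0, 0, 0],
    [0, 0.109, 0.043, 0, 0, 0],
    [0, 0.148, 0.045, 0, 0, 0],
    [0, 0.187, 0.041, 0, 0, 0],
  ],
)

```text
t: 11.5
tool_pos: [0.5091, 0.032, 0.2706]
orientation: [-0.213, 3.133, -0.007]
force: [-5.5, -12.3, 15.4]
opening: 0.0169
gripper_force: 50.0
```

```bash
cat > plan.py <<'E'
import numpy as np,sys
cy,cz,r=-.9,3.0,50.   # mm, axis frame
def go(cmd,p0,step,n):
    cmd=np.array(cmd,float)
    for i in range(n):
        out=[]
        for k in range(1,6):
            b=np.radians(p0+step*k); t=np.array([cy-r*np.sin(b),cz+r*np.cos(b)]); d=np.round((t-cmd)/200,3)
            out.append([0,float(d[0]),float(-d[1]),0,0,0])
        print(p0+5*step,out); cmd=cmd+200*d; p0+=5*step
    print("cmd",cmd)
if __name__=="__main__":
    a=[float(x) for x in sys.argv[1:]]; go(a[:2],a[2],a[3],int(a[4]))
E
python3 plan.py 8.5 -48 190 9 7
```

```text
235.0 [[0, 0.034, -0.019, 0, 0, 0], [0, 0.07, -0.034, 0, 0, 0], [0, 0.103, -0.055, 0, 0, 0], [0, 0.133, -0.081, 0, 0, 0], [0, 0.158, -0.112, 0, 0, 0]]
280.0 [[0, 0.02, -0.033, 0, 0, 0], [0, 0.034, -0.07, 0, 0, 0], [0, 0.043, -0.108, 0, 0, 0], [0, 0.045, -0.147, 0, 0, 0], [0, 0.041, -0.186, 0, 0, 0]]
325.0 [[0, -0.01, -0.038, 0, 0, 0], [0, -0.025, -0.074, 0, 0, 0], [0, -0.046, -0.107, 0, 0, 0], [0, -0.072, -0.137, 0, 0, 0], [0, -0.103, -0.162, 0, 0, 0]]
370.0 [[0, -0.033, -0.02, 0, 0, 0], [0, -0.07, -0.034, 0, 0, 0], [0, -0.108, -0.043, 0, 0, 0], [0, -0.147, -0.045, 0, 0, 0], [0, -0.186, -0.041, 0, 0, 0]]
415.0 [[0, -0.038, 0.01, 0, 0, 0], [0, -0.074, 0.025, 0, 0, 0], [0, -0.107, 0.046, 0, 0, 0], [0, -0.137, 0.072, 0, 0, 0], [0, -0.162, 0.103, 0, 0, 0]]
460.0 [[0, -0.02, 0.033, 0, 0, 0], [0, -0.034, 0.07, 0, 0, 0], [0, -0.043, 0.108, 0, 0, 0], [0, -0.045, 0.147, 0, 0, 0], [0, -0.041, 0.186, 0, 0, 0]]
505.0 [[0, 0.01, 0.038, 0, 0, 0], [0, 0.025, 0.074, 0, 0, 0], [0, 0.046, 0.107, 0, 0, 0], [0, 0.072, 0.137, 0, 0, 0], [0, 0.103, 0.162, 0, 0, 0]]
cmd [-29.5 -38. ]
```

Emit:
arm_command(
  increments=[
    [0, 0.034, -0.019, 0, 0, 0],
    [0, 0.07, -0.034, 0, 0, 0],
    [0, 0.103, -0.055, 0, 0, 0],
    [0, 0.133, -0.081, 0, 0, 0],
    [0, 0.158, -0.112, 0, 0, 0],
  ],
)

```text
t: 12.12
tool_pos: [0.5041, 0.0636, 0.2898]
orientation: [0.213, -3.133, 0.004]
force: [5.6, -5.9, -7.5]
opening: 0.017
gripper_force: 50.0
```

Emit:
arm_command(
  increments=[
    [0, 0.02, -0.033, 0, 0, 0],
    [0, 0.034, -0.07, 0, 0, 0],
    [0, 0.043, -0.108, 0, 0, 0],
    [0, 0.045, -0.147, 0, 0, 0],
    [0, 0.041, -0.186, 0, 0, 0],
  ],
)

```text
t: 12.75
tool_pos: [0.5027, 0.0737, 0.3265]
orientation: [0.215, -3.132, -0.004]
force: [3.8, 8.0, -8.9]
opening: 0.017
gripper_force: 50.0
```

Emit:
arm_command(
  increments=[
    [0, -0.01, -0.038, 0, 0, 0],
    [0, -0.025, -0.074, 0, 0, 0],
    [0, -0.046, -0.107, 0, 0, 0],
    [0, -0.072, -0.137, 0, 0, 0],
    [0, -0.103, -0.162, 0, 0, 0],
  ],
)

```text
t: 13.38
tool_pos: [0.5054, 0.0542, 0.3607]
orientation: [0.217, -3.133, -0.007]
force: [-5.7, 11.6, 7.5]
opening: 0.0165
gripper_force: 50.0
```

Emit:
arm_command(
  increments=[
    [0, -0.033, -0.02, 0, 0, 0],
    [0, -0.07, -0.034, 0, 0, 0],
    [0, -0.108, -0.043, 0, 0, 0],
    [0, -0.147, -0.045, 0, 0, 0],
    [0, -0.186, -0.041, 0, 0, 0],
  ],
)

```text
t: 14.0
tool_pos: [0.5109, 0.0153, 0.3701]
orientation: [-0.215, 3.134, -0.001]
force: [-5.1, -0.6, 9.8]
opening: 0.0167
gripper_force: 50.0
```

Emit:
arm_command(
  increments=[
    [0, -0.038, 0.01, 0, 0, 0],
    [0, -0.074, 0.025, 0, 0, 0],
    [0, -0.107, 0.046, 0, 0, 0],
    [0, -0.137, 0.072, 0, 0, 0],
    [0, -0.162, 0.103, 0, 0, 0],
  ],
)

```text
t: 14.62
tool_pos: [0.5155, -0.0167, 0.3479]
orientation: [-0.214, 3.134, 0.0]
force: [1.6, -0.2, 1.7]
opening: 0.0169
gripper_force: 50.0
```

Emit:
arm_command(
  increments=[
    [0, -0.02, 0.033, 0, 0, 0],
    [0, -0.034, 0.07, 0, 0, 0],
    [0, -0.043, 0.108, 0, 0, 0],
    [0, -0.045, 0.147, 0, 0, 0],
    [0, -0.041, 0.186, 0, 0, 0],
  ],
)

```text
t: 15.25
tool_pos: [0.5166, -0.0238, 0.3111]
orientation: [-0.215, 3.134, 0.002]
force: [-0.4, 6.8, 5.6]
opening: 0.0167
gripper_force: 50.0
```

Emit:
arm_command(
  increments=[
    [0, 0.01, 0.038, 0, 0, 0],
    [0, 0.025, 0.074, 0, 0, 0],
    [0, 0.046, 0.107, 0, 0, 0],
    [0, 0.072, 0.137, 0, 0, 0],
    [0, 0.103, 0.162, 0, 0, 0],
  ],
)

```text
t: 15.88
tool_pos: [0.514, -0.0038, 0.2801]
orientation: [-0.215, 3.133, -0.0]
force: [-5.0, 0.7, 15.7]
opening: 0.0168
gripper_force: 50.0
```

```bash
cat > fit.py <<'E'
import numpy as np
from scipy.optimize import least_squares as L
D=np.array([[.5167,-.0241,.309,-1.6,12,6.8],[.514,-.003,.2786,-7.3,3.5,20.2],[.5091,.032,.2706,-5.5,-12.3,15.4],[.5041,.0636,.2898,5.6,-5.9,-7.5],[.5027,.0737,.3265,3.8,8,-8.9],[.5054,.0542,.3607,-5.7,11.6,7.5],[.5109,.0153,.3701,-5.1,-.6,9.8],[.5155,-.0167,.3479,1.6,-.2,1.7],[.5166,-.0238,.3111,-.4,6.8,5.6],[.514,-.0038,.2801,-5,.7,15.7]])
ya=np.array([-.1366,.9906])
Y=(D[:,:2]@ya+.04475)*1e3; Z=(D[:,2]-.317)*1e3; Fy=D[:,3:5]@ya; Fz=D[:,5]
c=L(lambda p:np.hypot(Y-p[0],Z-p[1])-50,[0,0]); print("centre",c.x,np.round(c.fun,2))
ph=np.arctan2(-(Y-c.x[0]),Z-c.x[1])
Ft=Fy*-np.cos(ph)-Fz*np.sin(ph); T=-Ft*.05
# load torque opposing +phi: T=d+a sin ph+b cos ph
A=np.c_[np.ones_like(ph),np.sin(ph),np.cos(ph)]
def rep(x): print("drag",x[0],"M",np.hypot(x[1],x[2]),"phi_equil",np.degrees(np.arctan2(-x[2],x[1]))%360)
rep(np.linalg.lstsq(A,T,rcond=None)[0])
A1=A[:,1:]; f=L(lambda x:A@x-T,[.3,.1,.1],loss="soft_l1",f_scale=.04); rep(f.x)
x=np.linalg.lstsq(A1,T-.3,rcond=None)[0]; rep([.3,*x])
print(np.degrees(ph).round()%360,T.round(3),(A@f.x).round(3), (Fy*-np.sin(ph)+Fz*np.cos(ph)).round(1))
E
python3 fit.py
```

```text
centre [-0.5475285   3.51913745] [ 0.49  0.35  0.47 -0.01 -0.01  0.12  0.45 -0.15 -0.25 -0.44]
drag 0.30694139454533853 M 0.2278306486771186 phi_equil 131.88713159752592
drag 0.3058983095387747 M 0.2285767976205773 phi_equil 131.28015613703624
drag 0.3 M 0.22771233246938713 phi_equil 131.27798892979894
[103. 146. 188. 232. 277. 323.  11.  57. 101. 145.] [0.193 0.374 0.452 0.499 0.486 0.268 0.096 0.06  0.211 0.398] [0.198 0.365 0.498 0.53  0.435 0.258 0.109 0.086 0.19  0.359] [-13.3 -19.3 -16.9  -0.6   6.3  13.3   9.6   1.3  -7.7 -13.6]
```

Emit:
arm_command(
  increments=[
    [0, -0.012, -0.014, 0, 0, 0],
    [0, -0.024, -0.027, 0, 0, 0],
    [0, -0.036, -0.037, 0, 0, 0],
    [0, -0.044, -0.044, 0, 0, 0],
    [0, -0.044, -0.044, 0, 0, 0],
  ],
)

```text
t: 16.5
tool_pos: [0.5149, -0.0116, 0.2875]
orientation: [-0.216, 3.134, 0.004]
force: [0.6, 8.6, 3.0]
opening: 0.0166
gripper_force: 50.0
```

Emit:
arm_command(
  increments=[
    [0, 0, 0, 0, 0, 0],
    [0, 0, 0, 0, 0, 0],
    [0, 0, 0, 0, 0, 0],
    [0, 0, 0, 0, 0, 0],
    [0, 0, 0, 0, 0, 0],
  ],
)

```text
t: 17.12
tool_pos: [0.5149, -0.0116, 0.2875]
orientation: [-0.216, 3.134, 0.004]
force: [0.6, 8.9, 3.1]
opening: 0.0168
gripper_force: 50.0
```

Run:
```python
from h import *
c={n:read_camera(n) for n in("top","scene")}
cv2.imwrite("pics/fin.png",np.vstack([c["top"]["image"][60:340],c["scene"]["image"][150:420]])[:,:,::-1])
s=read_state(); p=s["tool_pos"]; y=(-.1366*p[0]+.9906*p[1]+.04475)*1e3+.55; z=(p[2]-.317)*1e3-3.5
print(p,s["dq"],s["force"],s["gripper_force"],np.degrees(np.arctan2(-y,z))%360)
```

```text
[ 0.51488107 -0.01164647  0.28750605] [-5.02893526e-05 -3.57835754e-04 -4.32582320e-04  5.23305816e-04
 -6.77932792e-04 -1.11260776e-04] [0.90059537 8.55913446 2.81773984] 50.027503967285156 132.05739688799486
```

View pics/fin.png

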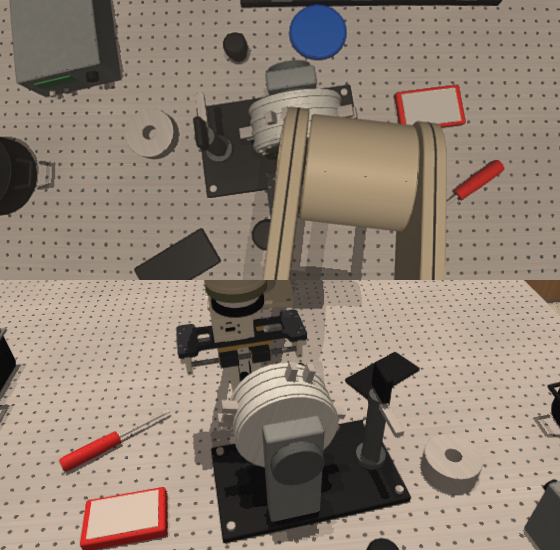

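The picture shows the finger swung out at (200,115) in the top half. The bystanders are where they were, and the grip is held at rest at 132°, with the heavy side estimated to hang straight down at 131°.

```bash
python3 -c "
from plant import *
print(close_job())"
```

```text
the job is handed in; nothing more can be done
None
```

The job is handed in, verdict not shown: clamp swung open, drum cranked about 450° in all, and the crank held at 50 N at rest at about 132°, against an estimated heavy-side-down angle of 131°.

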